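# Line up the culture flasks on the four-place stirrer by size

## Robot

A 6-joint arm with a two-finger parallel gripper is mounted at the origin on the work surface. World frame = base frame: x ahead of the robot, y to its left, z up, the work surface at z = 0. Lengths are in m, angles in rad, forces in N, time in s.
With the tool pointing down it reaches from about 0.375 to 0.9 m from the base axis. Payload 3.1 kg.
Tool frame: the origin (TCP) lies at the very end of the fingers, on their centre line; the grasp point (between the pads) lies 19 mm behind it; z points along the fingers, y is the direction in which the jaws open and shut (so a half turn about z gives the same grasp; the last joint's range is limited). The gripper opens to 87 mm and grips with 3 to 60 N. Pads are 19 mm wide; open, the fingers measure 117 mm over their backs; the gripper's body (75 mm by 190 mm) begins 51 mm behind the grasp point.
Start: joints at [1.135, 0.527, 1.433, -0, 1.181, -0.178], TCP at [0.159, 0.604, 0.223] pointing down, gripper open.
Joint ranges: [-3.08, 3.08], [-0.75, 2.2], [0.22, 2.44], [-1.43, 4.57], [0, 2.65], [-2.85, 2.85]. Speed limits (rad/s): [2.79, 2.79, 3.14, 3.14, 3.14, 3.14].

## Interface

Orientations are given as a unit quaternion [x, y, z, w].
In Python, from rig import robot gives the robot as it stands.
- The arm moves only by the tool arm_command, never from a script. Its argument "targets" is a list of rows, each a list of 5 numbers: the shift along the tool's x, y, z in cm, then the turn about the tool's z in rad, then the finger opening in cm, from 0 to 8.7. In form: [[dx, dy, dz, spin, hand], ...]. A call has 1 to 5 rows; each row is the pose to reach, as a shift and turn from the pose commanded when the call began, along the tool's axes at that moment; what a row does not reach only later rows make up. A row lasts 1/8 s, in which the tool goes at most 62.5 mm and 10.7 degrees, less where a joint would pass 70% of its speed; a pose out of reach is approached as far as the arm can. A call with a gripper value outside its range is refused whole. The fingers move at their own pace and stop on an object; "newtons" is the grip in N (left out, the last holds). Time passes only in rows, so rows that repeat a pose let the fingers close. It gives the time, the measured TCP pose, the force and the opening at its end, in the units of the state.
- robot.get_obs(): the state, without advancing time (a new reading comes with each control period).
- robot.camera(name): name is "scene" or "top" or "wrist"; returns (picture, depth): 400x640x3 uint8, red, green, blue; 400x640 float32, m along the optical axis (not along the pixel's ray), 0 where there is no reading.
- robot.camera_model(name): a dict with "mtx" (3x3 intrinsics, pixels), "k1" (the pictures are not rectified: a ray, as slopes to the right and down, at radius r is drawn at 1 + k1 r^2 times it, then the intrinsics apply), "extrinsics" (4x4, takes a point from world to camera coordinates). Camera axes: x right, y up, looking along -z (the intrinsics and any distortion apply to the point x, -y, -z); pixel columns grow to the right and rows downward; lengths in m; the calibration is good to about 2 mm. A picture is of the moment at which its call begins: read the wrist's pose just before it. camera_model takes no time and is no camera call; for the wrist camera it gives the pose at the moment of the call.
- robot.hand_in(): hands the job in, once; it reports no verdict.
The state is a dict: "time": time; "q": joint angles; "joint_velocities": joint speeds; "joint_torque": joint torques, N m; "position": TCP position; "tool_rot": TCP orientation; "ft_force": force on the tool from outside, world axes, zero at the start; "moment": the same for the moment, N m; "grip_width": finger opening in m.
Only numpy, scipy, OpenCV 4.12 (cv2) and the standard library are available. Lean on these libraries where they do the work, as an engineer would, in place of code of your own. Each camera call takes 0.05 s, during which the arm holds its last target.

## Task

Set out the seed-culture flasks on the four-place stirrer in order of size, upright and each centred on its own white plate: the smallest on the plate next to the control unit, then the next larger ones in turn, the largest at the other end beside the tube rack. They are glass, so set them down gently without dropping or tipping any, and leave the tube rack standing where it is.

Things in the scene. Friction and masses are not known exactly. Their poses are not given: they have to be found in the camera images.
- flask_25: the smallest of four loose conical glass flasks with black ribbed screw cap and white stir bar inside, upright on the bench. Base 42 mm across, 75 mm tall, about 45 g. Cone up to a straight neck 18 mm across that begins 42 mm above the base; cap a cylinder 22 mm across from 55 to 75 mm above the base, good to grip from above. Origin: centre of the underside; z up.
- flask_50: the second smallest of four loose conical glass flasks with black ribbed screw cap and white stir bar inside, upright on the bench. Base 51 mm across, 90 mm tall, about 60 g. Cone up to a straight neck 22 mm across that begins 52 mm above the base; cap a cylinder 26 mm across from 68 to 90 mm above the base, good to grip from above. Origin: centre of the underside; z up.
- flask_100: the second largest of four loose conical glass flasks with black ribbed screw cap and white stir bar inside, upright on the bench. Base 64 mm across, 112 mm tall, about 90 g. Cone up to a straight neck 25 mm across that begins 66 mm above the base; cap a cylinder 30 mm across from 88 to 112 mm above the base, good to grip from above. Origin: centre of the underside; z up.
- flask_250: the largest of four loose conical glass flasks with black ribbed screw cap and white stir bar inside, upright on the bench. Base 85 mm across, 150 mm tall, about 170 g. Cone up to a straight neck 33 mm across that begins 92 mm above the base; cap a cylinder 38 mm across from 122 to 150 mm above the base, good to grip from above. Origin: centre of the underside; z up.
- place_a: stirring place, 1st from the left seen from the robot, of the fixed stirrer: round white plate 94 mm across, grey dot at its centre. Four plates in a straight row, 108 mm apart, on a white housing 112 mm wide, 440 mm long. Origin: centre of the plate's flat top, 58 mm above the bench; z up, y along the row from place_d to place_a, x away from the robot.
- place_b: stirring place, 2nd from the left seen from the robot, of the fixed stirrer: round white plate 94 mm across, grey dot at its centre. Four plates in a straight row, 108 mm apart, on a white housing 112 mm wide, 440 mm long. Origin: centre of the plate's flat top, 58 mm above the bench; z up, y along the row from place_d to place_a, x away from the robot.
- place_c: stirring place, 3rd from the left seen from the robot, of the fixed stirrer: round white plate 94 mm across, grey dot at its centre. Four plates in a straight row, 108 mm apart, on a white housing 112 mm wide, 440 mm long. Origin: centre of the plate's flat top, 58 mm above the bench; z up, y along the row from place_d to place_a, x away from the robot.
- place_d: stirring place, 4th from the left seen from the robot, of the fixed stirrer: round white plate 94 mm across, grey dot at its centre. Four plates in a straight row, 108 mm apart, on a white housing 112 mm wide, 440 mm long. Origin: centre of the plate's flat top, 58 mm above the bench; z up, y along the row from place_d to place_a, x away from the robot.
- control_unit: the stirrer's fixed control unit: white box 112 x 100 mm, 81 mm high, with two black knobs and a small display. It stands at one end of the row, next to place_a or to place_d (this varies), its centre 121 mm from that end plate's centre. Origin: centre of its underside; axes as the plates'.
- tube_rack: loose steel wire rack of black-capped glass tubes, 136 x 70 mm, 140 mm high in all, about 750 g. It stands at the other end of the row, its centre 121 mm from that end plate's centre; leave it there. Origin: centre of its underside; x along its long side, z up.
Mind the look-alikes: they are no part of the job. Leave any green or purple look-alike of the flask_25 alone.

How it is judged:
By the outcome, as a careful person would: the job done as asked, in the order asked, and still so for the second after the job is handed in, with the robot touching nothing.
It also fails if it takes over 102 s, if anything falls off the work surface, if the arm or the gripper's body presses on something with over 40 N, if the wrist force passes 120 N, or if a joint passes its speed limit or range.

## Working session

There is one attempt and no reset: what is moved stays moved. The work goes in short steps, Python scripts to look and compute and a tool call to move; the robot and the scene stay as the last step left them, time stands still between calls to the robot, and variables do not carry over. Pictures are saved under pics/ and viewed, and the job is handed in when it is done.

Besides the shell and the picture viewer there is one more tool, called after "Emit:" by a JSON object that holds its "api" and its "payload". arm_command: Moves the arm, as the interface text tells. Its arguments: {"type":"object","properties":{"targets":{"type":"array","items":{"type":"array","items":{"type":"number"}}},"newtons":{"type":"number"}},"required":["targets"]}

```bash
ls; mkdir -p pics
python3 - <<'E'
from rig import robot
import cv2,numpy as np
o=robot.get_obs();print(o)
for n in ("scene","top"):
    p,d=robot.camera(n);cv2.imwrite(f"pics/{n}0.png",p[:,:,::-1]);np.savez(f"{n}0.npz",p=p,d=d)
    m=robot.camera_model(n);print(n,m);np.savez(f"{n}m.npz",**m)
E
```

```text
pics
{'time': 0.0, 'q': array([ 1.13447595e+00,  5.28456888e-01,  1.43393110e+00, -1.31994728e-05,
        1.18134957e+00, -1.78496375e-01]), 'joint_velocities': array([-0.00027816,  0.00124167, -0.00025238, -0.0007569 , -0.0019364 ,
        0.00074327]), 'joint_torque': array([ 3.81159100e-05, -4.40038168e+01, -1.76594245e+01,  6.32615970e-02,
        5.82305412e-02, -1.61046210e-04]), 'position': array([0.15901767, 0.60367139, 0.22156816]), 'tool_rot': array([ 1.28552683e-01,  9.91702101e-01, -1.02402437e-03, -3.18696370e-04]), 'ft_force': array([-0.79368784,  0.16581556,  0.96470751]), 'moment': array([-0.04224209, -0.02702756,  0.00877247]), 'grip_width': 0.08724774936910826}
scene {'mtx': array([[515.6264976 ,   0.        , 322.43123703],
       [  0.        , 515.6264976 , 202.00215829],
       [  0.        ,   0.        ,   1.        ]]), 'k1': -0.13313141243748258, 'extrinsics': array([[ 0.56125566,  0.82761867, -0.00627793, -0.32023638],
       [-0.62968519,  0.43192366,  0.64570777,  0.26260147],
       [ 0.53711139, -0.35845402,  0.76355882, -1.38623966],
       [ 0.        ,  0.        ,  0.        ,  1.        ]])}
top {'mtx': array([[437.94484529,   0.        , 319.99828005],
       [  0.        , 437.94484529, 200.87416354],
       [  0.        ,   0.        ,   1.        ]]), 'k1': -0.08252724528292205, 'extrinsics': array([[-0.01952984, -0.9997533 , -0.01057962,  0.04727911],
       [ 0.98017407, -0.02123204,  0.19699743, -0.49105594],
       [-0.19717346, -0.00652254,  0.98034692, -0.98057671],
       [ 0.        ,  0.        ,  0.        ,  1.        ]])}
```

View pics/scene0.png

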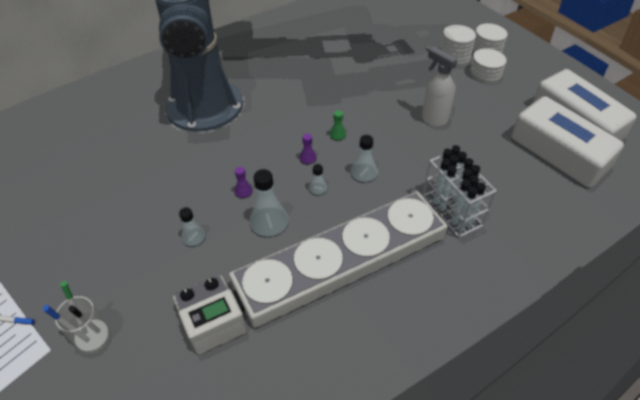

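View pics/top0.png

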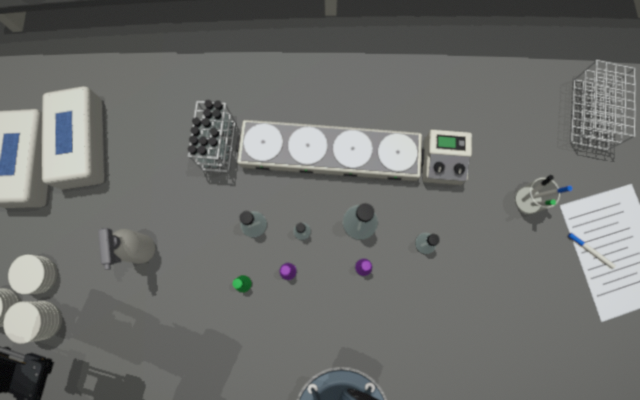

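```bash
cat > h.py <<'E'
import numpy as np,cv2
from scipy.optimize import brentq
def load(n): return dict(np.load(f"{n}m.npz"))
def ray(m,u,v):
    K=m["mtx"];k=float(m["k1"]);d=np.array([(u-K[0,2])/K[0,0],(v-K[1,2])/K[1,1]]);rd=np.hypot(*d)
    r=brentq(lambda r:r*(1+k*r*r)-rd,0,1.2);s=d*(r/rd if rd>0 else 1)
    c=np.array([s[0],-s[1],-1.]);E=m["extrinsics"];R=E[:3,:3];return -R.T@E[:3,3],R.T@c
def plane(m,u,v,z):
    o,d=ray(m,u,v);return o+d*(z-o[2])/d[2]
def tri(rays):
    A=0;b=0
    for o,d in rays:
        d=d/np.linalg.norm(d);P=np.eye(3)-np.outer(d,d);A=A+P;b=b+P@o
    return np.linalg.solve(A,b)
def proj(m,p):
    c=m["extrinsics"][:3,:3]@p+m["extrinsics"][:3,3];s=np.array([c[0],-c[1]])/-c[2];s=s*(1+float(m["k1"])*(s@s));K=m["mtx"];return K[0,0]*s[0]+K[0,2],K[1,1]*s[1]+K[1,2]
E
python3 - <<'E'
from h import *
for n,boxes in (("top",dict(f100=(240,210,256,226),f25=(294,222,308,238),f250=(354,201,377,222),f50=(425,232,442,247))),("scene",dict(f100=(355,132,378,152),f25=(310,162,326,180),f250=(252,168,278,192),f50=(178,206,196,224)))):
    z=np.load(n+"0.npz");p=z["p"];m=load(n);g=p.max(2).astype(np.uint8)
    for k,(a,b,c,d) in boxes.items():
        t=g[b:d,a:c];mk=(t<33).astype(np.uint8);N,l,s,ce=cv2.connectedComponentsWithStats(mk);i=1+s[1:,4].argmax()
        H={"f25":.065,"f50":.079,"f100":.1,"f250":.136}[k]
        u,v=ce[i]+(a,b);print(n,k,t.min(),np.median(t),s[i],round(u,1),round(v,1),plane(m,u,v,H).round(4))
    # plates
    mk=cv2.inRange(p,(185,185,185),(255,255,255))
    if n=="top": mk[:, :240]=0
    cs,_=cv2.findContours(mk,0,2)
    for c in cs:
        A=cv2.contourArea(c)
        if A>400:
            (e,f),(w,h),an=cv2.fitEllipse(c);print(n,"white",A,round(e,1),round(f,1),round(w,1),round(h,1),plane(m,e,f,.058).round(4))
vis=cv2.imread("pics/top0.png")[190:260,230:450];cv2.imwrite("pics/t0z.png",np.clip(cv2.resize(vis,None,fx=3.6,fy=3.6,interpolation=2)*1.5,0,255))
vis=cv2.imread("pics/scene0.png")[120:250,170:390];cv2.imwrite("pics/s0z.png",np.clip(cv2.resize(vis,None,fx=3.6,fy=3.6,interpolation=2)*1.5,0,255))
E
```

```text
top f100 32 68.0 [ 9 13  1  1  1] 249.0 223.0 [0.435  0.1953 0.1   ]Traceback (most recent call last):
  File "<stdin>", line 5, in <module>
ValueError: attempt to get argmax of an empty sequence
```

Run:
```python
from h import *
for n,(a,b,c,d) in (("top",(230,190,450,260)),("scene",(170,120,390,250))):
    g=np.load(n+"0.npz")["p"].astype(float)
    t=np.clip(g[b:d,a:c,::-1]*1.8,0,255).astype(np.uint8)
    cv2.imwrite(f"pics/{n}0z.png",cv2.resize(t,None,fx=3.6,fy=3.6,interpolation=cv2.INTER_NEAREST))
g=np.load("top0.npz")["p"].max(2);print(g[208:228:2,238:260]);print(g[198:224:2,350:380])
```

```text
[[116 116 115 115 115 115 115 114 115 116 115 115 115 115 116 115 115 115
  115 115 115 115]
 [114 115 115 115 113 109 104  99  97 100 104 110 115 117 118 119 118 117
  117 117 117 115]
 [115 114 111 103  89  76  70  69  68  69  70  77  92 111 126 131 130 130
  130 129 125 121]
 [113 105  86  70  65  64  64  66  66  67  68  67  64  66  81 103 115 119
  119 119 119 118]
 [108  91  69  63  63  65  66  65  66  67  67  66  67  60  51  70  97 111
  113 114 113 114]
 [110  94  69  62  63  63  64  65  66  68  68  68  66  61  45  49  80 103
  109 109 110 111]
 [112 100  78  63  62  62  63  65  66  66  67  66  60  48  37  58  84 101
  106 109 111 111]
 [114 111 101  86  66  59  60  60  61  62  58  45  34  33  56  86 107 114
  117 121 122 119]
 [108 111 117 116 100  79  64  51  47  44  48  59  67  84 105 116 118 118
  116 113 110 107]
 [107 109 115 120 113 108 102  99  99 102 108 113 111 109 108 107 103 102
  102 102 101 102]]
[[115 115 115 115 115 115 115 116 115 115 116 115 115 116 116 115 115 115
  115 115 115 116 116 115 116 114 115 116 115 114]
 [114 116 116 116 115 115 115 115 116 116 11
[... 756 characters left out ...]
 66  65  65  64  63  62
   64  60  61  60  59  67  96 113 115 116 115 115]
 [116 115 115 116 110  90  56  48  62  65  66  66  66  65  65  65  64  62
   63  62  61  61  60  72 100 116 118 115 114 115]
 [114 114 114 112 110  96  70  42  47  59  65  65  66  64  64  64  64  64
   63  61  61  58  61  81 101 111 115 117 115 115]
 [113 112 113 111 110 108  99  76  46  36  47  55  61  64  63  64  63  62
   60  57  54  61  79  96 104 108 111 114 116 116]
 [112 110 109 109 108 108 106 101  87  66  50  42  38  39  42  46  45  44
   47  54  72  89  99 102 103 104 109 113 115 116]
 [110 109 108 107 107 106 104 106 108 111 110 100  88  84  76  65  71  81
   89  95  96  99 100 100 102 103 103 104 108 114]]
```

View pics/top0z.png

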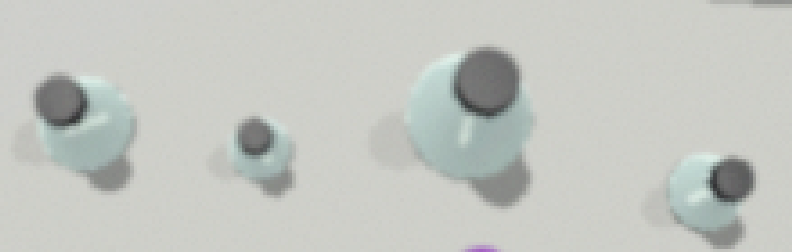

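View pics/scene0z.png

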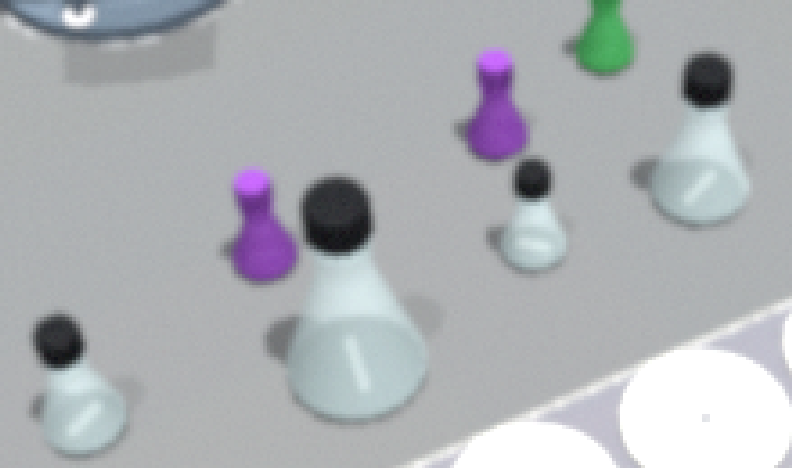

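```bash
cat > meas.py <<'E'
from h import *
boxes={"top":dict(f100=(236,207,256,226),f25=(292,219,309,236),f250=(352,199,378,224),f50=(424,230,442,248)),"scene":dict(f100=(355,130,379,151),f25=(309,160,327,178),f250=(250,168,277,191),f50=(175,205,196,224))}
T={"top":85,"scene":50};R={}
for n in boxes:
    z=np.load(n+"0.npz");p=z["p"];m=load(n);g=p.max(2)
    for k,(a,b,c,d) in boxes[n].items():
        t=g[b:d,a:c];mk=(t<T[n]).astype(np.uint8);N,l,s,ce=cv2.connectedComponentsWithStats(mk);i=1+s[1:,4].argmax()
        H={"f25":.065,"f50":.079,"f100":.1,"f250":.136}[k]
        u,v=ce[i]+(a,b);R[n,k]=ray(m,u,v);print(n,k,t.min(),np.median(t),s[i],round(u,1),round(v,1),plane(m,u,v,H).round(4))
    mk=cv2.inRange(p,(int(170),)*3,(255,255,255)) if n=="top" else cv2.inRange(p,(190,)*3,(255,)*3)
    cs,_=cv2.findContours(mk,cv2.RETR_EXTERNAL,2)
    for c in cs:
        A=cv2.contourArea(c)
        if 300<A<3000:
            (e,f),(w,h),an=cv2.fitEllipse(c);print(n,"white",A,round(e,1),round(f,1),round(w,1),round(h,1),plane(m,e,f,.058).round(4))
for k in boxes["top"]: print(k,tri([R["top",k],R["scene",k]]).round(4))
E
python3 meas.py
```

```text
top f100 32 99.0 [  4   4  15  15 165] 246.6 218.1 [0.4462 0.2007 0.1   ]
top f25 48 106.0 [ 4  4 10 11 84] 300.4 227.9 [0.4267 0.083  0.065 ]
top f250 34 98.0 [  4   4  18  20 279] 364.6 212.7 [ 0.4465 -0.0583  0.136 ]
top f50 30 101.0 [  2   4  13  13 126] 432.5 239.7 [ 0.3915 -0.2142  0.079 ]
top white 1091.0 21.5 321.9 34.5 40.3 [0.2173 0.739  0.058 ]
top white 1016.5 25.7 273.7 33.5 38.7 [0.3291 0.7383 0.058 ]
top white 1192.5 399.8 152.5 40.5 45.2 [ 0.6038 -0.1557  0.058 ]
top white 863.0 452.6 142.7 24.5 60.5 [ 0.6261 -0.2851  0.058 ]
top white 1144.0 352.3 148.0 37.6 38.8 [ 0.6174 -0.0426  0.058 ]
top white 1133.5 307.1 144.6 37.3 38.9 [0.6284 0.0652 0.058 ]
top white 1208.0 259.1 141.5 41.2 46.6 [0.6391 0.1809 0.058 ]
top white 1933.0 17.5 145.2 34.2 109.1 [0.65   0.7985 0.058 ]
scene f100 9 95.0 [  5   5  13  14 150] 365.9 142.0 [0.4463 0.2018 0.1   ]
scene f25 14 90.0 [ 4  5  9 10 79] 317.2 169.5 [0.4273 0.0836 0.065 ]
scene f250 11 48.0 [  4   2  19  20 312] 262.9 179.7 [ 0.4465 -0.0576  0.136 ]
scene f50 13 85.0 [  5   3  13  14 140] 185.8 214.5 [ 0.3916 -0.214   0.079 ]
scene white 1163.5 19.2 354.4 39.5 57.0 [ 0.4952 -0.6027  0.058 ]
scene white 1340.0 267.1 280.6 37.9 45.3 [ 0.6076 -0.15    0.058 ]
scene white 1214.5 317.8 257.8 35.5 43.7 [ 0.6184 -0.0428  0.058 ]
scene white 1080.5 365.6 236.2 32.8 42.3 [0.6293 0.0647 0.058 ]
scene white 945.5 410.4 215.9 29.9 40.5 [0.6402 0.1725 0.058 ]
f100 [0.4464 0.2011 0.1002]
f25 [0.4269 0.0834 0.0647]
f250 [ 0.4466 -0.058   0.1362]
f50 [ 0.3915 -0.2141  0.079 ]
```

```bash
cat > go.py <<'E'
import sys,numpy as np
from rig import robot
from scipy.spatial.transform import Rotation as Ro
o=robot.get_obs();R=Ro.from_quat(o["tool_rot"]).as_matrix()
t=np.array([float(a) for a in sys.argv[1:4]])
d=R.T@(t-o["position"])*100
yaw=np.arctan2(R[1,1],R[0,1]);
print("t",o["time"],"pos",o["position"].round(4),"q",o["q"].round(2),"F",o["ft_force"].round(1),"w",round(o["grip_width"],4),"tilt",R[:,2].round(4))
print("cm",d.round(2),"spin",round(yaw+0.1007,3))
E
python3 go.py .427 .0834 .30
python3 - <<'E'
from h import *
P=np.array([[.6399,.1724],[.6289,.0649],[.6180,-.0427],[.6075,-.1501]])
s=np.array([1.5,.5,-.5,-1.5])*.108;c=P.mean(0);v=(s[:,None]*(P-c)).sum(0);u=v/np.linalg.norm(v);print(c+s[:,None]*u,u,np.linalg.norm(v)/(s@s))
m=load("top")
for u,v,z in ((288,271,.07),(364,267,.07),(242,284,.07),(108,245,.15)): print(plane(m,u,v,z).round(3))
d=np.load("top0.npz")["d"]
def pt(u,v):
    o,r=ray(m,u,v);return o+r*d[v,u]
print(pt(108,248),pt(138,240),pt(210,105),pt(200,150),pt(220,125))
E
```

```text
t 0.1 pos [0.159  0.6038 0.2217] q [ 1.13  0.53  1.43 -0.    1.18 -0.18] F [ 0.3 -0.5 -0.4] w 0.0869 tilt [-8.0e-04 -1.7e-03 -1.0e+00]
cm [-39.17 -43.5   -7.76] spin 1.414
[[ 0.63978218  0.17231224]
 [ 0.62897739  0.06485408]
 [ 0.61817261 -0.04260408]
 [ 0.60736782 -0.15006224]] [0.10004433 0.99498298] 1.0004824025053654
[0.329 0.112 0.07 ]
[ 0.335 -0.058  0.07 ]
[0.302 0.215 0.07 ]
[0.386 0.49  0.15 ]
[0.3747452  0.46652111 0.19488175] [0.401117   0.44510335 0.10115577] [0.70069461 0.28152402 0.13987132] [0.59436714 0.3000421  0.13969931] [0.67476545 0.27137167 0.08154473]
```

Emit:
{"api": "arm_command", "payload": {"targets": [[0, 0, -6, 0, 5], [0, 0, -12, 0, 5], [-4, -4.4, -12, 0.18, 5], [-8, -8.8, -12, 0.36, 5], [-12, -13.2, -12, 0.54, 5]], "newtons": 15}}

```text
time: 0.72
position: [0.242, 0.4444, 0.3423]
tool_rot: [0.391, 0.921, -0.0, 0.0]
ft_force: [2.5, -0.1, 0.9]
grip_width: 0.0513
```

```bash
python3 go.py .427 .0834 .30
```

```text
t 0.725 pos [0.242  0.4444 0.3423] q [ 0.85  0.24  1.56 -0.    1.35  0.08] F [ 2.5 -0.1  0.9] w 0.0513 tilt [ 1.e-04 -5.e-04 -1.e+00]
cm [-38.81 -11.77   4.25] spin 0.869
```

Emit:
{"api": "arm_command", "payload": {"targets": [[-5.5, -1.7, 0, 0.17, 5], [-11, -3.4, 0, 0.34, 5], [-16.5, -5, 0, 0.52, 5], [-22, -6.7, 1, 0.69, 5], [-27.5, -8.4, 2, 0.86, 5]]}}

```text
time: 1.35
position: [0.374, 0.1889, 0.3223]
tool_rot: [0.739, 0.674, 0.0, 0.0]
ft_force: [1.8, 0.5, 0.3]
grip_width: 0.0502
```

Emit:
{"api": "arm_command", "payload": {"targets": [[0, 0, 0, 0, 5], [0, 0, 0, 0, 5]]}}

```text
time: 1.6
position: [0.3732, 0.1906, 0.3223]
tool_rot: [0.737, 0.676, -0.0, -0.001]
ft_force: [0.2, 0.3, -0.2]
grip_width: 0.0498
```

```bash
python3 go.py .427 .0834 .20
```

```text
t 1.6 pos [0.3732 0.1906 0.3223] q [0.2  0.12 1.77 0.   1.25 0.29] F [ 0.2  0.3 -0.2] w 0.0498 tilt [-1.2e-03  4.0e-04 -1.0e+00]
cm [-10.21   6.31  12.22] spin 0.013
```

Emit:
{"api": "arm_command", "payload": {"targets": [[-5, 3.2, 3, 0.013, 5], [-10.2, 6.3, 6, 0.013, 5], [-10.2, 6.3, 12, 0.013, 5], [-10.2, 6.3, 17, 0.013, 5], [-10.2, 6.3, 20, 0.013, 5]]}}

```text
time: 2.22
position: [0.426, 0.0852, 0.1205]
tool_rot: [0.74, 0.672, -0.001, -0.001]
ft_force: [0.2, -0.0, -0.1]
grip_width: 0.0499
```

Emit:
{"api": "arm_command", "payload": {"targets": [[0, 0, 0, 0, 5], [0, 0, 0, 0, 5]]}}

```text
time: 2.48
position: [0.4283, 0.0846, 0.1235]
tool_rot: [0.741, 0.672, 0.001, 0.001]
ft_force: [0.4, 0.9, -0.1]
grip_width: 0.0502
```

```bash
python3 go.py .427 .0834 .046;python3 - <<'E'
from rig import robot
import cv2
p,d=robot.camera("wrist");cv2.imwrite("pics/w1.png",p[:,:,::-1])
E
```

```text
t 2.475 pos [0.4283 0.0846 0.1235] q [-0.06  0.45  1.99  0.    0.69  0.04] F [ 0.4  0.9 -0.1] w 0.0502 tilt [ 0.002  0.    -1.   ]
cm [-0.13 -0.13  7.75] spin 0.003
```

View pics/w1.png

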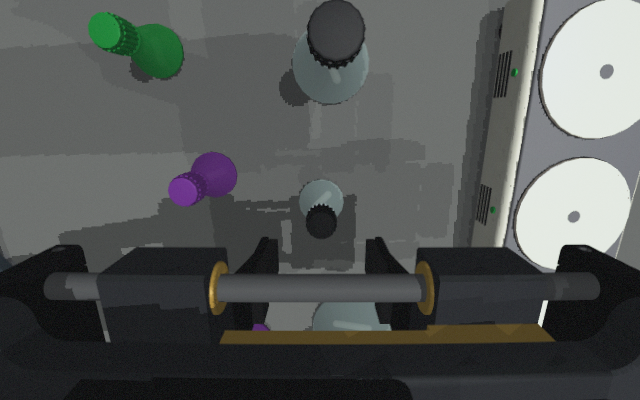

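The wrist picture shows flask_25's cap at (321,220), centred between the open fingers (about 270–370). The purple look-alike at (200,180) is clear of them.

Emit:
{"api": "arm_command", "payload": {"targets": [[-0.1, -0.1, 3, 0, 5], [-0.1, -0.1, 6, 0, 5], [-0.1, -0.1, 7.7, 0, 5], [-0.1, -0.1, 7.7, 0, 5]]}}

```text
time: 3.02
position: [0.4269, 0.0828, 0.046]
tool_rot: [0.741, 0.671, 0.0, 0.0]
ft_force: [0.3, 0.2, 0.7]
grip_width: 0.0497
```

```bash
python3 go.py .427 .0834 .046
```

```text
t 3.025 pos [0.4269 0.0828 0.046 ] q [-0.07  0.62  2.04  0.    0.47  0.03] F [0.3 0.2 0.7] w 0.0497 tilt [ 8.e-04 -0.e+00 -1.e+00]
cm [ 0.06 -0.   -0.  ] spin 0.001
```

Emit:
{"api": "arm_command", "payload": {"targets": [[0, 0, 0, 0, 2.6], [0, 0, 0, 0, 1.5], [0, 0, 0, 0, 1.5], [0, 0, 0, 0, 1.5], [0, 0, 0, 0, 1.5]], "newtons": 15}}

```text
time: 3.65
position: [0.427, 0.0826, 0.0459]
tool_rot: [0.742, 0.671, 0.0, 0.0]
ft_force: [0.2, -0.1, 4.1]
grip_width: 0.0213
```

```bash
python3 go.py .427 .0834 .225
```

```text
t 3.65 pos [0.427  0.0826 0.0459] q [-0.07  0.62  2.05  0.    0.47  0.03] F [ 0.2 -0.1  4.1] w 0.0213 tilt [ 1.4e-03 -1.0e-04 -1.0e+00]
cm [  0.08   0.02 -17.91] spin 0.001
```

Emit:
{"api": "arm_command", "payload": {"targets": [[0, 0, -2, 0, 1.5], [0, 0, -6, 0, 1.5], [0, 0, -11, 0, 1.5], [0, 0, -16, 0, 1.5], [0, 0, -18, 0, 1.5]]}}

```text
time: 4.28
position: [0.4273, 0.0826, 0.2282]
tool_rot: [0.742, 0.671, 0.002, 0.002]
ft_force: [0.7, 0.3, -0.7]
grip_width: 0.0215
```

```bash
python3 go.py .6074 -.1501 .225
```

```text
t 4.275 pos [0.4273 0.0826 0.2282] q [-0.07  0.26  1.88  0.    0.99  0.03] F [ 0.7  0.3 -0.7] w 0.0215 tilt [ 4.5e-03 -3.0e-04 -1.0e+00]
cm [-21.36  20.24   0.4 ] spin 0.001
```

Emit:
{"api": "arm_command", "payload": {"targets": [[-2, 2, 0, 0, 1.5], [-6, 6, 0, 0, 1.5], [-10, 10, 0, 0, 1.5], [-14, 14, 0, 0, 1.5], [-18, 18, 0, 0, 1.5]]}}

```text
time: 4.9
position: [0.5879, -0.1158, 0.2249]
tool_rot: [0.742, 0.671, -0.0, -0.001]
ft_force: [-0.5, 0.6, 0.9]
grip_width: 0.0215
```

Emit:
{"api": "arm_command", "payload": {"targets": [[-2.5, 1.7, 0, 0, 1.5], [-3.4, 2.2, 0, 0, 1.5], [-3.4, 2.2, 0, 0, 1.5], [-3.4, 2.2, 0, 0, 1.5]]}}

```text
time: 5.4
position: [0.6049, -0.1489, 0.2254]
tool_rot: [0.741, 0.671, -0.0, -0.001]
ft_force: [-0.3, 0.3, -0.4]
grip_width: 0.0211
```

```bash
python3 go.py .6074 -.1501 .104
```

```text
t 5.4 pos [ 0.6049 -0.1489  0.2254] q [-0.42  0.52  1.43  0.    1.19 -0.32] F [-0.3  0.3 -0.4] w 0.0211 tilt [-0.0015  0.0011 -1.    ]
cm [-0.11  0.28 12.14] spin 0.002
```

Emit:
{"api": "arm_command", "payload": {"targets": [[-0.1, 0.3, 3, 0, 1.5], [-0.1, 0.3, 7, 0, 1.5], [-0.1, 0.3, 10, 0, 1.5], [-0.1, 0.3, 11.5, 0, 1.5], [-0.1, 0.3, 11.5, 0, 1.5]]}}

```text
time: 6.02
position: [0.6082, -0.1508, 0.11]
tool_rot: [0.741, 0.671, -0.0, -0.001]
ft_force: [-0.1, -0.2, -1.1]
grip_width: 0.0213
```

```bash
python3 go.py .6074 -.1501 .104;python3 - <<'E'
from rig import robot
import cv2
p,d=robot.camera("scene");cv2.imwrite("pics/s2.png",cv2.resize(p[180:340,160:400,::-1],None,fx=3,fy=3))
E
```

```text
t 6.025 pos [ 0.6082 -0.1508  0.11  ] q [-0.42  0.67  1.52  0.    0.95 -0.32] F [-0.1 -0.2 -1.1] w 0.0213 tilt [-1.9e-03  9.0e-04 -1.0e+00]
cm [ 0.06 -0.09  0.6 ] spin 0.002
```

View pics/s2.png

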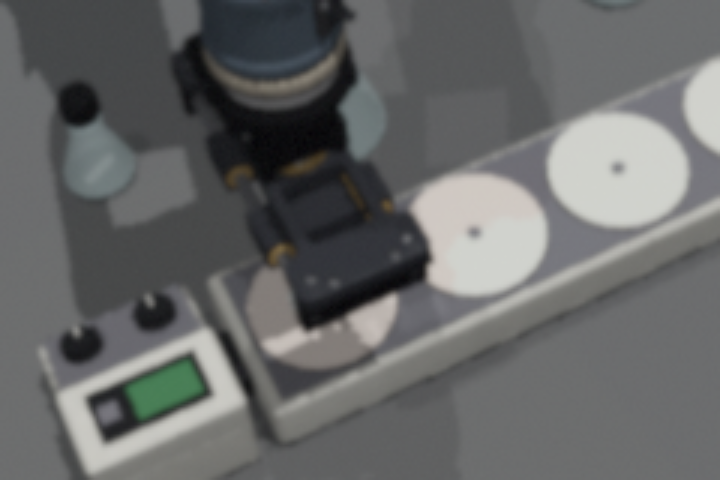

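The picture shows the gripper over place_d, next to the control unit, and it hides the flask. I'll lower the last 6 mm slowly.

Emit:
{"api": "arm_command", "payload": {"targets": [[0, -0.1, 0.2, 0, 1.5], [0, -0.1, 0.4, 0, 1.5], [0, -0.1, 0.5, 0, 1.5], [0, -0.1, 0.6, 0, 1.5], [0, -0.1, 0.6, 0, 1.5]]}}

```text
time: 6.7
position: [0.6079, -0.1517, 0.1045]
tool_rot: [0.742, 0.671, -0.0, -0.0]
ft_force: [-0.3, 0.4, 0.3]
grip_width: 0.0215
```

```bash
python3 go.py .6074 -.1501 .104
```

```text
t 6.7 pos [ 0.6079 -0.1517  0.1045] q [-0.42  0.68  1.53 -0.    0.94 -0.32] F [-0.3  0.4  0.3] w 0.0215 tilt [-1.e-04  0.e+00 -1.e+00]
cm [ 0.15 -0.06  0.05] spin 0.001
```

Emit:
{"api": "arm_command", "payload": {"targets": [[0.1, 0, 0, 0, 1.5], [0.1, 0, 0.1, 0, 1.5], [0.1, 0, 0.1, 0, 1.5]]}}

```text
time: 7.08
position: [0.6083, -0.1507, 0.104]
tool_rot: [0.742, 0.671, 0.0, 0.0]
ft_force: [-0.8, 0.4, 2.3]
grip_width: 0.0214
```

```bash
python3 go.py .6074 -.1501 .104
```

```text
t 7.075 pos [ 0.6083 -0.1507  0.104 ] q [-0.42  0.68  1.53  0.    0.94 -0.32] F [-0.8  0.4  2.3] w 0.0214 tilt [ 7.e-04 -3.e-04 -1.e+00]
cm [ 0.05 -0.1  -0.  ] spin 0.001
```

Emit:
{"api": "arm_command", "payload": {"targets": [[0, 0, 0, 0, 2.6], [0, 0, 0, 0, 3.5], [0, 0, 0, 0, 5], [0, 0, 0, 0, 5], [0, 0, -1, 0, 5]]}}

```text
time: 7.7
position: [0.6073, -0.1504, 0.1131]
tool_rot: [0.742, 0.671, -0.0, -0.001]
ft_force: [-0.1, 0.3, -0.2]
grip_width: 0.0488
```

Emit:
{"api": "arm_command", "payload": {"targets": [[0, 0, -3, 0, 5], [0, 0, -8, 0, 5], [0, 0, -12, 0, 5], [0, 0, -14, 0, 5], [0, 0, -14, 0, 5]]}}

```text
time: 8.32
position: [0.6092, -0.1511, 0.2563]
tool_rot: [0.742, 0.671, 0.001, 0.003]
ft_force: [-0.9, 0.1, -0.5]
grip_width: 0.0501
```

```bash
python3 go.py .3915 -.2141 .24;python3 - <<'E'
from rig import robot
import cv2
p,d=robot.camera("wrist");cv2.imwrite("pics/w3.png",p[:,:,::-1])
E
```

```text
t 8.325 pos [ 0.6092 -0.1511  0.2563] q [-0.42  0.49  1.39 -0.    1.25 -0.32] F [-0.9  0.1 -0.5] w 0.0501 tilt [ 0.0051 -0.0023 -1.    ]
cm [ -8.43 -21.04   1.54] spin 0.001
```

View pics/w3.png

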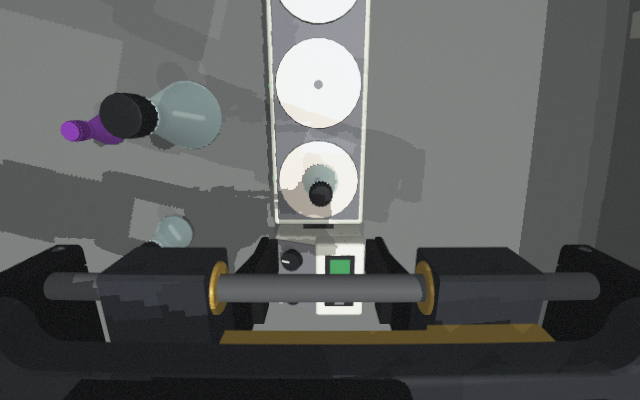

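flask_25 stands upright on place_d, with its base near (320,181) and the plate centre near (318,180). Next is flask_50.

Emit:
{"api": "arm_command", "payload": {"targets": [[-2, -5, 0, 0, 5], [-4, -10, 0, 0, 5], [-6, -15, 1, 0, 5], [-8, -20, 2, 0, 5], [-8.4, -21, 4, 0, 5]]}}

```text
time: 9.0
position: [0.3872, -0.2127, 0.2124]
tool_rot: [0.742, 0.67, -0.0, -0.002]
ft_force: [0.7, -0.0, -0.0]
grip_width: 0.0497
```

Emit:
{"api": "arm_command", "payload": {"targets": [[0, 0, 4, 0, 5], [0, 0, 8, 0, 5], [0, 0, 8, 0, 5], [0, 0, 8, 0, 5]]}}

```text
time: 9.5
position: [0.3908, -0.2134, 0.1338]
tool_rot: [0.742, 0.671, -0.0, -0.0]
ft_force: [0.6, -1.4, -0.5]
grip_width: 0.0501
```

```bash
python3 go.py .3915 -.2141 .060
```

```text
t 9.5 pos [ 0.3908 -0.2134  0.1338] q [-0.75  0.44  1.96 -0.    0.74 -0.65] F [ 0.6 -1.4 -0.5] w 0.0501 tilt [-3.e-04  2.e-04 -1.e+00]
cm [-0.07  0.08  7.38] spin 0.001
```

Emit:
{"api": "arm_command", "payload": {"targets": [[0, 0.1, 3, 0, 5], [0, 0.1, 6, 0, 5], [0, 0.1, 7.4, 0, 5], [0, 0.1, 7.4, 0, 5]]}}

```text
time: 10.0
position: [0.3922, -0.2137, 0.0601]
tool_rot: [0.741, 0.671, 0.0, 0.0]
ft_force: [0.3, -0.2, -0.3]
grip_width: 0.0501
```

```bash
python3 go.py .3915 -.2141 .060
```

```text
t 10.0 pos [ 0.3922 -0.2137  0.0601] q [-0.75  0.6   2.01 -0.    0.54 -0.65] F [ 0.3 -0.2 -0.3] w 0.0501 tilt [ 6.e-04 -6.e-04 -1.e+00]
cm [-0.04 -0.07  0.01] spin 0.001
```

Emit:
{"api": "arm_command", "payload": {"targets": [[0, 0, 0, 0, 3], [0, 0, 0, 0, 2], [0, 0, 0, 0, 2], [0, 0, 0, 0, 2], [0, 0, 0, 0, 2]]}}

```text
time: 10.62
position: [0.3921, -0.2137, 0.0601]
tool_rot: [0.742, 0.671, 0.0, 0.001]
ft_force: [0.2, 0.8, 5.6]
grip_width: 0.0255
```

```bash
python3 go.py .3915 -.2141 .24
```

```text
t 10.625 pos [ 0.3921 -0.2137  0.0601] q [-0.75  0.6   2.01  0.    0.53 -0.65] F [0.2 0.8 5.6] w 0.0255 tilt [ 1.e-03 -9.e-04 -1.e+00]
cm [ -0.06  -0.03 -17.99] spin 0.001
```

Emit:
{"api": "arm_command", "payload": {"targets": [[0, 0, -2, 0, 2], [0, 0, -6, 0, 2], [0, 0, -11, 0, 2], [0, 0, -16, 0, 2], [0, 0, -18, 0, 2]]}}

```text
time: 11.25
position: [0.3924, -0.2141, 0.2423]
tool_rot: [0.742, 0.671, 0.0, 0.002]
ft_force: [0.7, -0.8, -0.8]
grip_width: 0.0254
```

```bash
python3 go.py .6182 -.0426 .24
```

```text
t 11.25 pos [ 0.3924 -0.2141  0.2423] q [-0.75  0.26  1.84 -0.    1.04 -0.65] F [ 0.7 -0.8 -0.8] w 0.0254 tilt [ 0.0035 -0.0033 -1.    ]
cm [19.31 20.75  0.25] spin 0.001
```

Emit:
{"api": "arm_command", "payload": {"targets": [[2, 2, 0, 0, 2], [6, 6.3, 0, 0, 2], [10, 10.6, 0, 0, 2], [14, 15, 0, 0, 2], [17.5, 18.8, 0, 0, 2]]}}

```text
time: 11.88
position: [0.5972, -0.0564, 0.2389]
tool_rot: [0.741, 0.671, -0.0, -0.0]
ft_force: [0.2, 0.1, -0.3]
grip_width: 0.0255
```

Emit:
{"api": "arm_command", "payload": {"targets": [[1.3, 1.4, 0, 0, 2], [1.8, 1.9, 0, 0, 2], [1.8, 1.9, 0, 0, 2], [1.8, 1.9, 0, 0, 2]]}}

```text
time: 12.38
position: [0.6158, -0.0431, 0.2395]
tool_rot: [0.742, 0.67, -0.0, -0.0]
ft_force: [0.7, -0.2, -0.9]
grip_width: 0.0255
```

```bash
python3 go.py .6182 -.0426 .118
```

```text
t 12.375 pos [ 0.6158 -0.0431  0.2395] q [-0.25  0.5   1.43 -0.    1.21 -0.15] F [ 0.7 -0.2 -0.9] w 0.0255 tilt [-1.2e-03 -1.0e-04 -1.0e+00]
cm [ 0.07  0.25 12.15] spin -0.001
```

Emit:
{"api": "arm_command", "payload": {"targets": [[0, 0.2, 3, 0, 2], [0, 0.2, 7, 0, 2], [0, 0.2, 10, 0, 2], [0, 0.2, 11.6, 0, 2], [0, 0.2, 11.6, 0, 2]]}}

```text
time: 13.0
position: [0.618, -0.0427, 0.1228]
tool_rot: [0.742, 0.671, -0.001, -0.001]
ft_force: [0.9, 0.2, -0.6]
grip_width: 0.0254
```

```bash
python3 go.py .6182 -.0426 .118
```

```text
t 13.0 pos [ 0.618  -0.0427  0.1228] q [-0.25  0.64  1.53 -0.    0.97 -0.15] F [ 0.9  0.2 -0.6] w 0.0254 tilt [-2.2e-03  5.0e-04 -1.0e+00]
cm [0.01 0.02 0.48] spin -0.0
```

Emit:
{"api": "arm_command", "payload": {"targets": [[0, 0, 0.2, 0, 2], [0, 0, 0.3, 0, 2], [0, 0, 0.4, 0, 2], [0, 0, 0.5, 0, 2], [0, 0, 0.5, 0, 2]]}}

```text
time: 13.62
position: [0.6189, -0.0422, 0.1186]
tool_rot: [0.742, 0.671, 0.0, 0.0]
ft_force: [-0.3, -1.3, -0.7]
grip_width: 0.0247
```

```bash
python3 go.py .6182 -.0426 .118
```

```text
t 13.625 pos [ 0.6189 -0.0422  0.1186] q [-0.25  0.65  1.53 -0.    0.96 -0.15] F [-0.3 -1.3 -0.7] w 0.0247 tilt [ 0. -0. -1.]
cm [-0.05 -0.06  0.06] spin 0.001
```

Emit:
{"api": "arm_command", "payload": {"targets": [[0, 0, 0.1, 0, 2], [0, 0, 0.1, 0, 2]]}}

```text
time: 13.88
position: [0.6191, -0.0422, 0.1181]
tool_rot: [0.742, 0.671, 0.0, 0.0]
ft_force: [-1.0, 0.8, 4.1]
grip_width: 0.0251
```

```bash
python3 go.py .6182 -.0426 .118
```

```text
t 13.875 pos [ 0.6191 -0.0422  0.1181] q [-0.25  0.65  1.53  0.    0.96 -0.15] F [-1.   0.8  4.1] w 0.0251 tilt [ 5.e-04 -1.e-04 -1.e+00]
cm [-0.05 -0.08  0.01] spin 0.001
```

Contact is made at 4 N, so I'll release.

Emit:
{"api": "arm_command", "payload": {"targets": [[0, 0, 0, 0, 3], [0, 0, 0, 0, 4], [0, 0, 0, 0, 5.4], [0, 0, 0, 0, 5.4], [0, 0, -1, 0, 5.4]]}}

```text
time: 14.5
position: [0.6182, -0.0421, 0.127]
tool_rot: [0.742, 0.671, -0.001, -0.001]
ft_force: [0.1, -0.1, 0.9]
grip_width: 0.0529
```

Emit:
{"api": "arm_command", "payload": {"targets": [[0, 0, -3, 0, 5.4], [0, 0, -8, 0, 5.4], [0, 0, -12, 0, 5.4], [0, 0, -14, 0, 5.4], [0, 0, -14, 0, 5.4]]}}

```text
time: 15.12
position: [0.6201, -0.0424, 0.2703]
tool_rot: [0.742, 0.671, 0.002, 0.002]
ft_force: [1.1, -0.2, -0.3]
grip_width: 0.0537
```

```bash
python3 go.py .4464 .2011 .24
```

```text
t 15.125 pos [ 0.6201 -0.0424  0.2703] q [-0.25  0.47  1.39  0.    1.27 -0.15] F [ 1.1 -0.2 -0.3] w 0.0537 tilt [ 0.0054 -0.0014 -1.    ]
cm [ 22.5  -19.73   2.9 ] spin 0.001
```

Next is flask_100. Its cap mid-height is 0.100, so the TCP goes to 0.081.

Emit:
{"api": "arm_command", "payload": {"targets": [[4.5, -4, 0, 0, 5.4], [9, -8, 0, 0, 5.4], [13.5, -12, 0, 0, 5.4], [18, -16, 1, 0, 5.4], [22.5, -19.7, 3, 0, 5.4]]}}

```text
time: 15.75
position: [0.4438, 0.2026, 0.2369]
tool_rot: [0.742, 0.671, 0.0, 0.0]
ft_force: [0.1, -0.4, 0.1]
grip_width: 0.0538
```

Emit:
{"api": "arm_command", "payload": {"targets": [[0, 0, 4, 0, 5.4], [0, 0, 8, 0, 5.4], [0, 0, 8, 0, 5.4], [0, 0, 8, 0, 5.4]]}}

```text
time: 16.25
position: [0.4458, 0.2013, 0.158]
tool_rot: [0.742, 0.671, 0.0, 0.0]
ft_force: [-0.1, 0.2, 0.3]
grip_width: 0.054
```

```bash
python3 go.py .4464 .2011 .081;python3 - <<'E'
from rig import robot
import cv2
p,d=robot.camera("scene");cv2.imwrite("pics/s4.png",cv2.resize(p[100:340,160:480,::-1],None,fx=2.4,fy=2.4))
E
```

```text
t 16.25 pos [0.4458 0.2013 0.158 ] q [0.2  0.44 1.83 0.   0.86 0.3 ] F [-0.1  0.2  0.3] w 0.054 tilt [ 3.e-04  1.e-04 -1.e+00]
cm [-0.01  0.06  7.7 ] spin 0.0
```

View pics/s4.png

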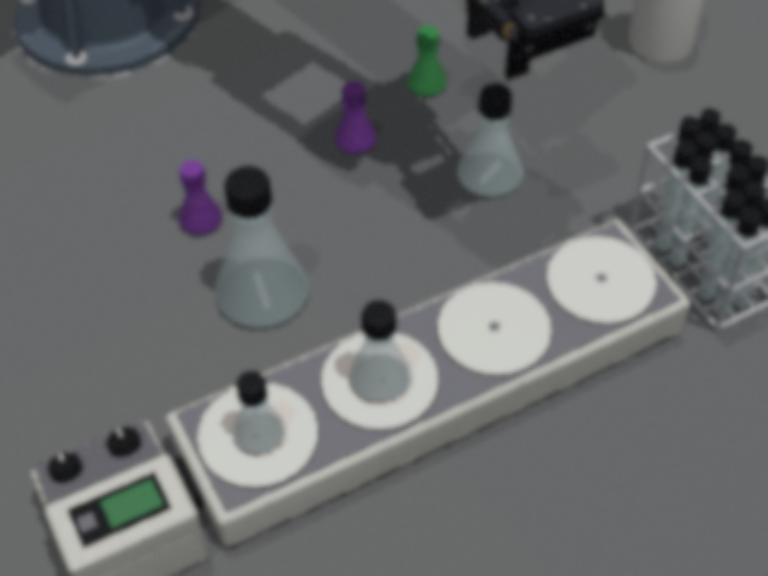

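flask_25 stands at (258,432) on plate d and flask_50 at (379,378) on plate c. Both are upright and look centred.

Emit:
{"api": "arm_command", "payload": {"targets": [[0, 0.05, 3, 0, 5.4], [0, 0.05, 6, 0, 5.4], [0, 0.05, 7.7, 0, 5.4], [0, 0.05, 7.7, 0, 5.4]]}}

```text
time: 16.8
position: [0.4463, 0.2011, 0.0809]
tool_rot: [0.742, 0.671, 0.0, 0.0]
ft_force: [-0.9, -0.4, 1.3]
grip_width: 0.0539
```

```bash
python3 go.py .4464 .2011 .081
```

```text
t 16.8 pos [0.4463 0.2011 0.0809] q [ 0.19  0.58  1.89 -0.    0.67  0.3 ] F [-0.9 -0.4  1.3] w 0.0539 tilt [ 3.e-04  1.e-04 -1.e+00]
cm [ 0.    0.   -0.01] spin 0.0
```

Emit:
{"api": "arm_command", "payload": {"targets": [[0, 0, 0, 0, 3.4], [0, 0, 0, 0, 2.4], [0, 0, 0, 0, 2.4], [0, 0, 0, 0, 2.4], [0, 0, 0, 0, 2.4]], "newtons": 18}}

```text
time: 17.42
position: [0.4466, 0.2014, 0.0811]
tool_rot: [0.742, 0.671, 0.001, 0.0]
ft_force: [1.1, 1.1, 5.3]
grip_width: 0.03
```

Emit:
{"api": "arm_command", "payload": {"targets": [[0, 0, -2, 0, 2.4], [0, 0, -6, 0, 2.4], [0, 0, -11, 0, 2.4], [0, 0, -16, 0, 2.4], [0, 0, -18, 0, 2.4]]}}

```text
time: 18.05
position: [0.4466, 0.2015, 0.2632]
tool_rot: [0.741, 0.671, 0.002, 0.001]
ft_force: [1.0, -0.5, -2.5]
grip_width: 0.0289
```

```bash
python3 go.py .6290 .0649 .261
```

```text
t 18.05 pos [0.4466 0.2015 0.2632] q [0.2  0.29 1.71 0.   1.13 0.3 ] F [ 1.  -0.5 -2.5] w 0.0289 tilt [ 4.e-03  9.e-04 -1.e+00]
cm [-11.78  19.51   0.28] spin 0.001
```

Emit:
{"api": "arm_command", "payload": {"targets": [[-1, 2, 0, 0, 2.4], [-3.5, 6, 0, 0, 2.4], [-6, 10, 0, 0, 2.4], [-8.5, 14, 0, 0, 2.4], [-10.7, 17.7, 0, 0, 2.4]]}}

```text
time: 18.68
position: [0.6124, 0.0747, 0.2578]
tool_rot: [0.742, 0.67, -0.001, -0.001]
ft_force: [1.0, -0.1, -0.9]
grip_width: 0.0294
```

Emit:
{"api": "arm_command", "payload": {"targets": [[-0.8, 1.3, 0, 0, 2.4], [-1.1, 1.8, 0, 0, 2.4], [-1.1, 1.8, 0, 0, 2.4], [-1.1, 1.8, 0, 0, 2.4]]}}

```text
time: 19.18
position: [0.627, 0.0654, 0.2605]
tool_rot: [0.741, 0.671, -0.0, -0.001]
ft_force: [0.4, 0.0, -1.1]
grip_width: 0.0297
```

```bash
python3 go.py .6290 .0649 .139
```

```text
t 19.175 pos [0.627  0.0654 0.2605] q [-0.07  0.5   1.37  0.    1.27  0.03] F [ 0.4  0.  -1.1] w 0.0297 tilt [-1.2e-03  3.0e-04 -1.0e+00]
cm [-0.03  0.22 12.15] spin 0.002
```

Emit:
{"api": "arm_command", "payload": {"targets": [[0, 0.2, 3, 0, 2.4], [0, 0.2, 7, 0, 2.4], [0, 0.2, 10, 0, 2.4], [0, 0.2, 11.6, 0, 2.4], [0, 0.2, 11.6, 0, 2.4]]}}

```text
time: 19.8
position: [0.6292, 0.0647, 0.1439]
tool_rot: [0.741, 0.671, -0.001, -0.001]
ft_force: [0.8, 0.7, -0.9]
grip_width: 0.0291
```

Emit:
{"api": "arm_command", "payload": {"targets": [[0, 0, 0.1, 0, 2.4], [0, 0, 0.2, 0, 2.4], [0, 0, 0.3, 0, 2.4], [0, 0, 0.4, 0, 2.4], [0, 0, 0.4, 0, 2.4]]}}

```text
time: 20.42
position: [0.63, 0.0641, 0.1406]
tool_rot: [0.742, 0.671, -0.0, -0.0]
ft_force: [-0.9, -0.1, -1.2]
grip_width: 0.0293
```

```bash
python3 go.py .6290 .0649 .139
```

```text
t 20.425 pos [0.63   0.0641 0.1406] q [-0.07  0.63  1.48 -0.    1.02  0.03] F [-0.9 -0.1 -1.2] w 0.0293 tilt [-1.e-04 -0.e+00 -1.e+00]
cm [ 0.07 -0.11  0.16] spin 0.001
```

Emit:
{"api": "arm_command", "payload": {"targets": [[0, -0.1, 0.05, 0, 2.4], [0, -0.1, 0.1, 0, 2.4], [0, -0.1, 0.15, 0, 2.4], [0, -0.1, 0.15, 0, 2.4]]}}

```text
time: 20.92
position: [0.6291, 0.0643, 0.1392]
tool_rot: [0.742, 0.671, 0.0, 0.0]
ft_force: [0.2, -0.6, 0.1]
grip_width: 0.0293
```

```bash
python3 go.py .6290 .0649 .139
```

```text
t 20.925 pos [0.6291 0.0643 0.1392] q [-0.07  0.64  1.49 -0.    1.02  0.03] F [ 0.2 -0.6  0.1] w 0.0293 tilt [ 1.e-04 -0.e+00 -1.e+00]
cm [ 0.06 -0.02  0.02] spin 0.001
```

Emit:
{"api": "arm_command", "payload": {"targets": [[0.05, 0, 0.05, 0, 2.4], [0.05, 0, 0.08, 0, 2.4], [0.05, 0, 0.08, 0, 2.4]]}}

```text
time: 21.3
position: [0.6295, 0.0645, 0.1391]
tool_rot: [0.742, 0.671, 0.0, 0.001]
ft_force: [-0.6, -0.7, 4.9]
grip_width: 0.0294
```

Emit:
{"api": "arm_command", "payload": {"targets": [[0, 0, 0, 0, 3.4], [0, 0, 0, 0, 4.4], [0, 0, 0, 0, 6.4], [0, 0, 0, 0, 6.4], [0, 0, -1, 0, 6.4]]}}

```text
time: 21.92
position: [0.6284, 0.0649, 0.1476]
tool_rot: [0.742, 0.671, -0.001, -0.001]
ft_force: [-0.5, 0.2, -0.2]
grip_width: 0.0617
```

Emit:
{"api": "arm_command", "payload": {"targets": [[0, 0, -3, 0, 6.4], [0, 0, -8, 0, 6.4], [0, 0, -11, 0, 6.4], [0, 0, -13, 0, 6.4], [0, 0, -13, 0, 6.4]]}}

```text
time: 22.55
position: [0.6304, 0.0648, 0.281]
tool_rot: [0.742, 0.671, 0.002, 0.002]
ft_force: [-0.3, -0.1, -0.5]
grip_width: 0.0641
```

```bash
python3 go.py .4466 -.058 .24
```

```text
t 22.55 pos [0.6304 0.0648 0.281 ] q [-0.07  0.48  1.34  0.    1.31  0.03] F [-0.3 -0.1 -0.5] w 0.0641 tilt [ 5.4e-03 -4.0e-04 -1.0e+00]
cm [-14.05 -17.08   4.  ] spin 0.001
```

Emit:
{"api": "arm_command", "payload": {"targets": [[-3.3, -4, 0, 0, 6.4], [-6.6, -8, 0, 0, 6.4], [-9.9, -12, 0, 0, 6.4], [-13, -15.8, 1, 0, 6.4], [-14, -17, 3, 0, 6.4]]}}

```text
time: 23.18
position: [0.4434, -0.0582, 0.2477]
tool_rot: [0.742, 0.67, -0.0, -0.0]
ft_force: [0.3, -0.1, 0.1]
grip_width: 0.0639
```

Emit:
{"api": "arm_command", "payload": {"targets": [[0, 0, 3, 0, 6.4], [0, 0, 6, 0, 6.4], [0, 0, 6, 0, 6.4], [0, 0, 6, 0, 6.4]]}}

```text
time: 23.68
position: [0.4463, -0.0576, 0.1886]
tool_rot: [0.742, 0.671, 0.0, 0.0]
ft_force: [-0.4, -0.3, -0.7]
grip_width: 0.064
```

```bash
python3 go.py .4466 -.058 .117
```

```text
t 23.675 pos [ 0.4463 -0.0576  0.1886] q [-0.38  0.35  1.89 -0.    0.9  -0.28] F [-0.4 -0.3 -0.7] w 0.064 tilt [ 2.e-04 -1.e-04 -1.e+00]
cm [-0.03  0.03  7.16] spin 0.001
```

Emit:
{"api": "arm_command", "payload": {"targets": [[0, 0, 3, 0, 6.4], [0, 0, 6, 0, 6.4], [0, 0, 7.2, 0, 6.4], [0, 0, 7.2, 0, 6.4]]}}

```text
time: 24.18
position: [0.4462, -0.0576, 0.1164]
tool_rot: [0.742, 0.671, -0.0, -0.0]
ft_force: [-0.3, -0.3, -0.4]
grip_width: 0.0637
```

Emit:
{"api": "arm_command", "payload": {"targets": [[0, 0, 0, 0, 4.2], [0, 0, 0, 0, 3.2], [0, 0, 0, 0, 3.2], [0, 0, 0, 0, 3.2], [0, 0, 0, 0, 3.2]], "newtons": 25}}

```text
time: 24.8
position: [0.4467, -0.0578, 0.1167]
tool_rot: [0.742, 0.671, 0.0, 0.001]
ft_force: [1.4, 0.1, 4.4]
grip_width: 0.0365
```

```bash
python3 go.py .4466 -.058 .3
```

```text
t 24.8 pos [ 0.4467 -0.0578  0.1167] q [-0.38  0.48  1.96  0.    0.7  -0.28] F [1.4 0.1 4.4] w 0.0365 tilt [ 1.5e-03 -5.0e-04 -1.0e+00]
cm [ -0.03   0.03 -18.33] spin 0.001
```

Emit:
{"api": "arm_command", "payload": {"targets": [[0, 0, -2, 0, 3.2], [0, 0, -6, 0, 3.2], [0, 0, -11, 0, 3.2], [0, 0, -16, 0, 3.2], [0, 0, -19.5, 0, 3.2]]}}

```text
time: 25.42
position: [0.4457, -0.0574, 0.3129]
tool_rot: [0.742, 0.671, 0.0, 0.0]
ft_force: [1.1, -1.1, -2.1]
grip_width: 0.0369
```

```bash
python3 go.py .6398 .1723 .31
```

```text
t 25.425 pos [ 0.4457 -0.0574  0.3129] q [-0.38  0.17  1.73 -0.    1.24 -0.28] F [ 1.1 -1.1 -2.1] w 0.0369 tilt [ 8.e-04 -4.e-04 -1.e+00]
cm [24.79 17.02  0.3 ] spin 0.001
```

Emit:
{"api": "arm_command", "payload": {"targets": [[2.5, 1.7, 0, 0, 3.2], [7, 4.8, 0, 0, 3.2], [11.5, 7.9, 0, 0, 3.2], [16, 11, 0, 0, 3.2], [20.5, 14.1, 0, 0, 3.2]]}}

```text
time: 26.05
position: [0.6068, 0.1337, 0.31]
tool_rot: [0.742, 0.671, -0.001, -0.001]
ft_force: [1.7, -1.0, -2.2]
grip_width: 0.0372
```

Emit:
{"api": "arm_command", "payload": {"targets": [[2.5, 1.7, 0, 0, 3.2], [4, 2.7, 0, 0, 3.2], [4.3, 2.9, 0, 0, 3.2], [4.3, 2.9, 0, 0, 3.2], [4.3, 2.9, 0, 0, 3.2]]}}

```text
time: 26.68
position: [0.6392, 0.1714, 0.3111]
tool_rot: [0.742, 0.671, -0.001, -0.0]
ft_force: [0.1, 0.3, -2.3]
grip_width: 0.0373
```

```bash
python3 go.py .6398 .1723 .1748
```

```text
t 26.675 pos [0.6392 0.1714 0.3111] q [ 0.09  0.5   1.22 -0.    1.42  0.19] F [ 0.1  0.3 -2.3] w 0.0373 tilt [-1.1e-03 -4.0e-04 -1.0e+00]
cm [ 0.1   0.06 13.63] spin -0.0
```

Emit:
{"api": "arm_command", "payload": {"targets": [[0.1, 0, 3, 0, 3.2], [0.1, 0, 7, 0, 3.2], [0.1, 0, 11, 0, 3.2], [0.1, 0, 13, 0, 3.2], [0.1, 0, 13, 0, 3.2]]}}

```text
time: 27.3
position: [0.6383, 0.1723, 0.1795]
tool_rot: [0.742, 0.671, -0.002, -0.001]
ft_force: [0.7, -1.4, -1.9]
grip_width: 0.0369
```

```bash
python3 go.py .6398 .1723 .1748
```

```text
t 27.3 pos [0.6383 0.1723 0.1795] q [ 0.1   0.62  1.37 -0.    1.15  0.2 ] F [ 0.7 -1.4 -1.9] w 0.0369 tilt [-4.8e-03 -6.0e-04 -1.0e+00]
cm [0.01 0.15 0.47] spin -0.0
```

Emit:
{"api": "arm_command", "payload": {"targets": [[0, 0.05, 0.1, 0, 3.2], [0, 0.05, 0.2, 0, 3.2], [0, 0.05, 0.3, 0, 3.2], [0, 0.05, 0.4, 0, 3.2], [0, 0.05, 0.4, 0, 3.2]]}}

```text
time: 27.92
position: [0.6404, 0.1732, 0.1773]
tool_rot: [0.742, 0.671, -0.0, -0.0]
ft_force: [0.1, 0.3, -2.5]
grip_width: 0.0376
```

```bash
python3 go.py .6398 .1723 .1748
```

```text
t 27.925 pos [0.6404 0.1732 0.1773] q [ 0.1   0.63  1.37 -0.    1.14  0.2 ] F [ 0.1  0.3 -2.5] w 0.0376 tilt [-1.e-04 -0.e+00 -1.e+00]
cm [-0.1  -0.05  0.25] spin 0.001
```

Emit:
{"api": "arm_command", "payload": {"targets": [[-0.1, -0.05, 0.07, 0, 3.2], [-0.1, -0.05, 0.14, 0, 3.2], [-0.1, -0.05, 0.2, 0, 3.2], [-0.1, -0.05, 0.25, 0, 3.2], [-0.1, -0.05, 0.25, 0, 3.2]]}}

```text
time: 28.55
position: [0.6399, 0.1723, 0.1748]
tool_rot: [0.742, 0.671, 0.0, 0.0]
ft_force: [-0.3, -1.2, -1.5]
grip_width: 0.0374
```

```bash
python3 go.py .6398 .1723 .1748
```

```text
t 28.55 pos [0.6399 0.1723 0.1748] q [ 0.09  0.63  1.38 -0.    1.13  0.19] F [-0.3 -1.2 -1.5] w 0.0374 tilt [ 1.e-04  0.e+00 -1.e+00]
cm [ 0.   -0.01 -0.  ] spin 0.001
```

Emit:
{"api": "arm_command", "payload": {"targets": [[0, 0, 0.04, 0, 3.2], [0, 0, 0.08, 0, 3.2], [0, 0, 0.08, 0, 3.2]]}}

```text
time: 28.92
position: [0.6402, 0.1723, 0.1746]
tool_rot: [0.742, 0.671, 0.0, 0.0]
ft_force: [-1.0, -0.7, 2.3]
grip_width: 0.0374
```

Emit:
{"api": "arm_command", "payload": {"targets": [[0, 0, 0, 0, 4.2], [0, 0, 0, 0, 5.2], [0, 0, 0, 0, 6.8], [0, 0, 0, 0, 6.8], [0, 0, -1, 0, 6.8]]}}

```text
time: 29.55
position: [0.6392, 0.1722, 0.1833]
tool_rot: [0.742, 0.671, -0.001, -0.001]
ft_force: [0.2, -1.1, 0.0]
grip_width: 0.0665
```

Emit:
{"api": "arm_command", "payload": {"targets": [[0, 0, -3, 0, 6.8], [0, 0, -7, 0, 6.8], [0, 0, -11, 0, 6.8], [0, 0, -13, 0, 6.8], [0, 0, -13, 0, 6.8]]}}

```text
time: 30.18
position: [0.6411, 0.1724, 0.317]
tool_rot: [0.742, 0.671, 0.002, 0.002]
ft_force: [-0.0, 0.2, -0.7]
grip_width: 0.0681
```

Emit:
{"api": "arm_command", "payload": {"targets": [[0, -5, 0, 0, 6.8], [0, -10, 0, 0, 6.8], [0, -15, 0, 0, 6.8], [0, -20, 0, 0, 6.8], [0, -22, 0, 0, 6.8]]}}

```text
time: 30.8
position: [0.4174, 0.1942, 0.3129]
tool_rot: [0.741, 0.671, -0.001, -0.001]
ft_force: [0.4, -0.7, 0.3]
grip_width: 0.0679
```

Emit:
{"api": "arm_command", "payload": {"targets": [[0, 0, 0, 0, 6.8], [0, 0, 0, 0, 6.8]]}}

```text
time: 31.05
position: [0.4229, 0.1942, 0.314]
tool_rot: [0.742, 0.671, 0.001, 0.001]
ft_force: [0.7, 0.3, 0.8]
grip_width: 0.0678
```

Run:
```python
from h import *
from rig import robot
print(robot.get_obs()["position"])
for n,(a,b,c,d) in (("top",(170,80,490,260)),("scene",(160,100,510,340))):
    p,dp=robot.camera(n);np.savez(n+"5.npz",p=p,d=dp)
    cv2.imwrite(f"pics/{n}5.png",cv2.resize(np.clip(p[b:d,a:c,::-1]*1.2,0,255).astype(np.uint8),None,fx=2.2,fy=2.2))
```

```text
[0.42294427 0.19418457 0.31401156]
```

View pics/top5.png

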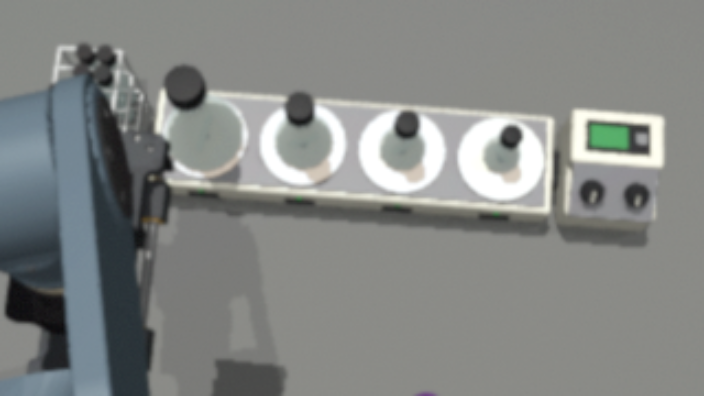

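View pics/scene5.png

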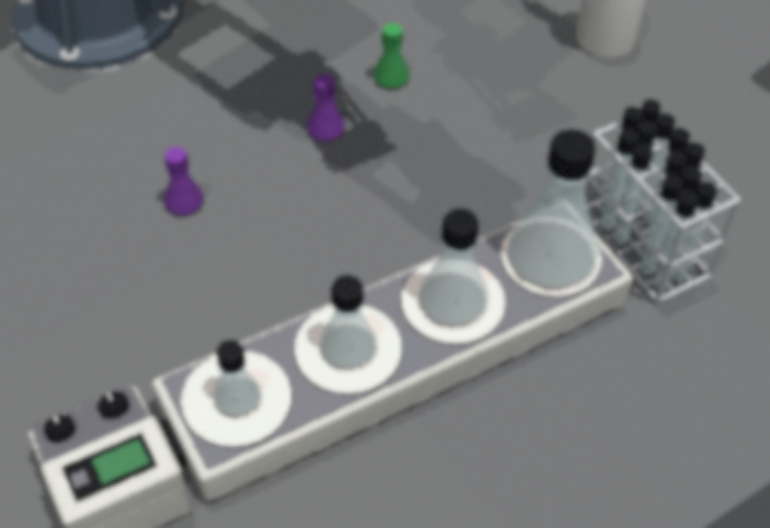

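Four flasks stand upright in order of size, from d at (236,397) to a at (551,255) in the scene picture, and the rack is still in place. I'll check the centring from the caps.

Run:
```python
from h import *
P=dict(f250=(.6398,.1723,.194),f100=(.629,.0649,.158),f50=(.6182,-.0426,.137),f25=(.6074,-.1501,.123))
rad=dict(f250=19,f100=15,f50=13,f25=11);R={}
for n,T in (("top",85),("scene",50)):
    g=np.load(n+"5.npz")["p"].max(2);m=load(n)
    for k,q in P.items():
        q=np.array(q);u,v=proj(m,q);r=int(rad[k]*.55)+5;a,b=int(u)-r,int(v)-r
        N,l,s,ce=cv2.connectedComponentsWithStats((g[b:b+2*r,a:a+2*r]<T).astype(np.uint8));i=1+s[1:,4].argmax()
        c=ce[i]+(a,b);R[n,k]=ray(m,*c);print(n,k,s[i],((plane(m,*c,q[2])-q)*1000).round(1))
for k in P: print(k,"tri err mm",((tri([R["top",k],R["scene",k]])-P[k])*1000).round(1))
# rack shift: compare the scene pictures in the rack region
A=[cv2.cvtColor(np.load(f"scene{i}.npz")["p"],cv2.COLOR_RGB2GRAY)[140:235,435:500].astype(np.float32) for i in (0,5)]
print("rack shift px",cv2.phaseCorrelate(A[0],A[1]))
```

```text
top f250 [  7   6  19  21 305] [ 0.6 -0.5 -0. ]
top f100 [  8   6  12  16 157] [ 0.3 -1.   0. ]
top f50 [  8   7  10  12 101] [-0.6 -0.3  0. ]
top f25 [ 7  7  9 10 70] [-0.1  0.6  0. ]
scene f250 [  6   5  20  21 350] [-0.1  0.5  0. ]
scene f100 [  6   5  16  18 229] [-0.4 -0.1  0. ]
scene f50 [  6   5  13  15 162] [-0.4  0.2 -0. ]
scene f25 [  8   6  10  13 108] [1.3 0.8 0. ]
f250 tri err mm [ 0.4 -0.4  0.9]
f100 tri err mm [ 0.1 -0.8  0.8]
f50 tri err mm [-0.5 -0.1  0. ]
f25 tri err mm [ 0.4  0.7 -1.2]
rack shift px ((0.010597718326877725, -0.03590290981246369), 1.009539701320507)
```

All four are within about 1 mm of centre and the rack hasn't moved. The robot is clear of everything, so I'm handing in.

```bash
python3 -c "
from rig import robot
print(robot.get_obs()['time'],robot.hand_in())"
```

```text
the job is handed in; nothing more can be done
31.15 None
```

All four flasks are on the stirrer in size order, and the job was handed in at 31.2 s of the 102 s allowed. The control unit turned out to be next to place_d, so flask_25 is on place_d, flask_50 on place_c, flask_100 on place_b and flask_250 on place_a beside the rack. I gripped each one by the cap, set it down with about 2 to 5 N of contact force, and released it.

- **Centring:** in the last two-camera check, every cap was within about 1 mm of its plate centre sideways and about 1.2 mm in height. The camera calibration itself is good to about 2 mm. Single-view readings differed by up to about 1.5 mm.
- **Upright and undisturbed:** the pictures show all four flasks upright. The rack shifted less than 0.05 px, and I left the green and purple look-alikes alone. The gripper was well clear of everything at hand-in.

No check failed, but the hand-in reports no verdict, so I have no confirmation beyond these checks.

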